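# Stand up the splash shield on its kickstand and hold it

### The job

The tilting splash shield on the bench is clamped in its leaned-back position. Loosen its clamp knob by a quarter turn counterclockwise and flip its kickstand up over the top and down on the far side until it rests against its stop; only then raise the shield frame upright. The frame is front-heavy and would tip back, so finish while still holding it upright with the gripper fingers, kickstand still down and clamp left open, and do not disturb the things standing around it.

Things in the scene. Friction and masses are not known exactly. Their poses are not given: they have to be found in the camera images.
- stand: Grey flat stand plate of the splash shield, 110 x 360 x 12 mm plus two small side plates, fixed to the bench. Origin on the bench (z = 0) straight below the middle of the frame's axle; the axle runs along the stand's y, 30 mm above the bench. Stand -x is the robot's side, +x the far side, z up. The stand's x axis points roughly away from the robot.
- frame (a joint): Tilt of the shield frame about its axle, rad. 0 = leaning 0.40 rad toward stand -x (robot side) on its stop; grows as the top is raised away from the robot; 0.40 = upright. 0.64 to 1 kg; falls back to 0 if let go. It cannot rise while the clamp tongue covers its tab. With the kickstand down, the toe meets the stand at about 0.40 and blocks going much further.
- rail (a point): Middle of the top rail, 196 mm from the axle: a bar 200 mm long (along stand y), 14 mm thick (grip it across the panel) and 18 mm high, over a 4 mm clear panel; free to grip from above in the panel's plane. Axes as the stand's at joint 0, tilting with the frame. A white lamp tube, 30 mm thick, sits 50 mm in front of the panel (robot side), 100 mm above the axle.
- kickstand (a joint): Kickstand angle about its pivot at the frame's +y side, rad. 0 = folded up on its stop, leaning 0.15 rad further toward the robot than the frame; grows going up over the top, away from the robot and down; 2.80 = down on its stop. With joint frame at 0 it stands straight up at 0.55: past that its weight carries it to the stop, before that it falls back. Under 1 N moves it.
- toe (a point): Middle of the kickstand's toe, the part to push: a dark steel rod 12 mm thick along stand y, sticking outward (+y) from the end of the leg, 127 mm from the pivot axis. It reaches 26 mm outward (+y) of this point and 30 mm inward, the last 10 mm being the leg beside the frame.
- pivot (a point): Point on the kickstand's pivot axis, at the same y as the toe point; 100 mm above the axle along the frame.
- knob (a joint): Angle of the clamp knob about its vertical axis, rad; grows counterclockwise seen from above. 0 = clamped: bar grip and steel tongue along stand y, tongue over the frame's tab; starts between 0 and 0.25; the tongue is clear of the tab from 1.05; stop at 1.6. Stays where it is left (friction 0.05 N m).
- knob_grip (a point): On the knob's axis, 71 mm above the bench, near mid height of its black bar grip: 44 mm long (along stand y at joint 0, turning with the knob), 14 mm thick (grip it so); its top is 12 mm above this point, its foot 14 mm below. At stand x -80, y -195 mm, beside the frame. The 10 mm thick tongue under it reaches 58 mm from the axis and ends over the tab.
- tip_box: Bystander: blue pipette tip box with clear lid, 85 x 122 x 67 mm; origin at centre of its underside.
- jar: Bystander: glass jar with red cap, 68 mm diameter, 110 mm high; origin at centre of its underside.
- tube_rack: Bystander: white two-deck tube rack with capped tubes, 70 x 150 mm, 85 mm high over the tubes; origin at centre of its underside.

How it is judged:
On the way:
1. clamp knob open and kickstand fully down, while the frame still leans back (value of joint knob above 1.1 rad and value of joint kickstand above 2.65 rad and value of joint frame below 0.15 rad), for 0.2 s.
At the end, for the whole second after the job is handed in: The frame is upright within 0.06 rad (joint frame 0.34 to 0.46) and still, held by the gripper fingers (contact force over 0.4 N), with the kickstand down (joint over 2.65) and not touched by the robot, and the clamp knob open (joint over 1.1) (value of joint frame between 0.34 and 0.46 rad and velocity of joint frame between -0.1 and 0.1 rad/s and value of joint kickstand above 2.65 rad and value of joint knob above 1.1 rad and contact force between the fingers and frame above 0.4 N and contact force between each of the arm, the fingers and kickstand below 0.3 N); the arm keeps its last pose, push and grip.
It fails at once if a bystander is moved by more than 30 mm or tipped (distance of any of tip_box, jar, tube_rack from where it was at the start of the episode above 0.03 m or angle between any of tip_box, jar, tube_rack's own z axis and vertical above 0.3 rad).
It also fails if it takes over 54 s, if anything falls off the work surface, if the arm or the gripper's body presses on something with over 40 N, if the wrist force passes 120 N, or if a joint passes its speed limit or range.

### The arm

A 6-joint arm with a two-finger parallel gripper is mounted at the origin on the work surface. World frame = base frame: x ahead of the robot, y to its left, z up, the work surface at z = 0. Lengths are in m, angles in rad, forces in N, time in s.
With the tool pointing down it reaches from about 0.375 to 0.825 m from the base axis. Payload 5.5 kg.
Tool frame: the origin (TCP) lies at the very end of the fingers, on their centre line; the grasp point (between the pads) lies 19 mm behind it; z points along the fingers, y is the direction in which the jaws open and shut (so a half turn about z gives the same grasp; the last joint's range is limited). The gripper opens to 85 mm and grips with 20 to 120 N. Pads are 22 mm wide; open, the fingers measure 114 mm over their backs; the gripper's body (76 mm by 85 mm) begins 54 mm behind the grasp point. The pads swing forward as they close: fully open they stand 13 mm farther back than shut.
Start: joints at [-1.227, 0.314, -0.047, 1.21, 0, 1.571], TCP at [0.202, -0.565, 0.231] pointing down, gripper open.
Joint ranges: [-2.67, 2.67], [-0.69, 1.73], [-1.03, 1.25], [-2.08, 2.16], [-1.42, 1.45], [-3.14, 3.14]. Speed limits (rad/s): [2.39, 2.39, 3.01, 3.14, 3.14, 3.14].

### API

Orientations are given as a unit quaternion [x, y, z, w].
In Python, from cell import robot gives the robot as it stands. Calls block until the motion is done:
- robot.move_pose(position, orientation): joint-space move of the TCP to a pose.
- robot.move_linear(position, rotation=None, feed=0.15, force_limit=None): straight line of the TCP; rotation=None keeps the orientation; feed is the mean speed in m/s. With force_limit (N) it stops when the force on the tool has changed by that much, and returns True; else False.
- robot.set_joints(angles): joint-space move.
- robot.move_gripper(opening, effort=None): finger opening in m; effort is the grip in N (None keeps the last); returns when the fingers have stopped.
- robot.sleep(seconds).
- robot.solve_ik(position, orientation): joint angles nearest the present ones, or None.
- robot.read_state(): the state.
- robot.grab_frame(name): name is "scene" or "top" or "wrist"; returns a dict with "img" (480x640x3 uint8, red, green, blue), "camera_matrix" (3x3 intrinsics, pixels), "dist" ([k1, k2, p1, p2, k3] as OpenCV has them; the pictures are not rectified), "position" and "rotation" of the camera in the world; the wrist camera has in their place "hand_eye" (4x4, takes a point from camera to tool coordinates, whose origin is the TCP and whose axes are the flange's). Camera axes: x right, y up, looking along -z (the intrinsics and any distortion apply to the point x, -y, -z); pixel columns grow to the right and rows downward; lengths in m; the calibration is good to about 2 mm. A picture is of the moment at which its call begins: read the wrist's pose just before it. There is no depth.
A pose or a line that the arm cannot do raises robot.MotionError and nothing moves.
- robot.hand_in(): hands the job in, once; it reports no verdict.
The state is a dict: "clock": time; "joint_pos": joint angles; "qvel": joint speeds; "joint_efforts": joint torques, N m; "ee_pos": TCP position; "orientation": TCP orientation; "ft_force": force on the tool from outside, world axes, zero at the start; "ft_torque": the same for the moment, N m; "gripper_width": finger opening in m.
Only numpy, scipy, OpenCV 4.12 (cv2) and the standard library are available. Lean on these libraries where they do the work, as an engineer would, in place of code of your own. Each camera call takes 0.05 s, during which the arm holds its last target.

## Working session

There is one attempt and no reset: what is moved stays moved. The work goes in short steps, each a Python script; the robot and the scene stay as the last script left them, time stands still between calls to the robot, and variables do not carry over. Pictures are saved under pics/ and viewed, and the job is handed in when it is done.

```bash
ls; mkdir -p pics
python3 - <<'E'
from cell import robot
import cv2,numpy as np
s=robot.read_state();print(s)
for n in ["scene","top","wrist"]:
    f=robot.grab_frame(n);cv2.imwrite(f"pics/{n}0.png",f["img"][:,:,::-1])
    print(n,{k:np.round(v,4).tolist() for k,v in f.items() if k!="img"})
E
```

```text
pics
{'clock': 0.0, 'joint_pos': array([-1.22697114e+00,  3.14249493e-01, -4.80466875e-02,  1.21022140e+00,
       -3.25593153e-06,  1.57080957e+00]), 'qvel': array([ 2.10820822e-03, -1.01242583e-04,  1.58891867e-03,  3.08063054e-05,
        4.24226263e-04, -7.31988582e-04]), 'joint_efforts': array([-4.92760137e-04, -5.39584780e+01,  3.39754879e+01,  1.90463313e-02,
       -9.31892737e-05, -9.86733170e-06]), 'ee_pos': array([ 0.20206037, -0.56434422,  0.23043471]), 'orientation': array([ 9.85260154e-01,  1.71060479e-01, -1.48834766e-04, -8.47662815e-04]), 'ft_force': array([-0.06187136,  0.6541687 , -1.0569364 ]), 'ft_torque': array([-0.00815049, -0.0435954 , -0.00609448]), 'gripper_width': 0.08506227701332393}
scene {'camera_matrix': [[496.6612, 0.0, 321.6629], [0.0, 496.6612, 240.7839], [0.0, 0.0, 1.0]], 'dist': [-0.0866, 0.0, 0.0, 0.0, 0.0], 'position': [1.1909, -0.1672, 1.1783], 'rotation': [0.2237, 0.1642, 0.5521, 0.7862]}
top {'camera_matrix': [[515.4078, 0.0, 319.8405], [0.0, 515.4078, 248.6593], [0.0, 0.0, 1.0]], 'dist': [-0.0451, 0.0, 0.0, 0.0, 0.0], 'position': [0.5219, 0.0106, 1.3167], 'rotation': [-0.0348, 0.0173, 0.7159, -0.6972]}
wrist {'camera_matrix': [[333.7624, 0.0, 316.0983], [0.0, 333.7624, 246.5433], [0.0, 0.0, 1.0]], 'dist': [-0.0206, 0.0, 0.0, 0.0, 0.0], 'hand_eye': [[-0.0009, 0.9593, 0.2824, 0.0716], [1.0, 0.0008, 0.0003, 0.0009], [0.0001, 0.2824, -0.9593, -0.1429], [0.0, 0.0, 0.0, 1.0]]}
```

View pics/scene0.png

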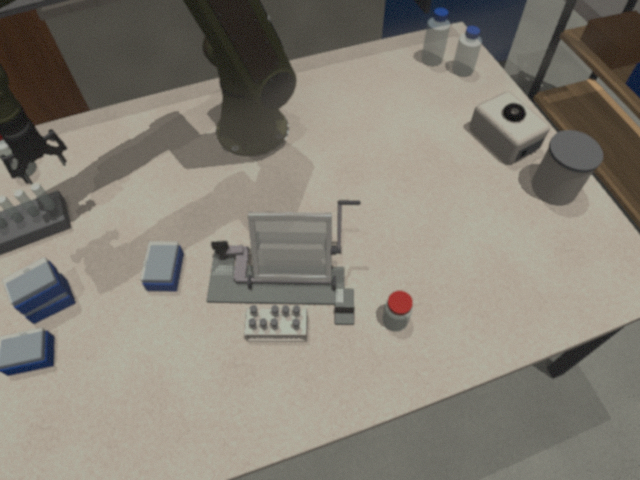

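View pics/top0.png

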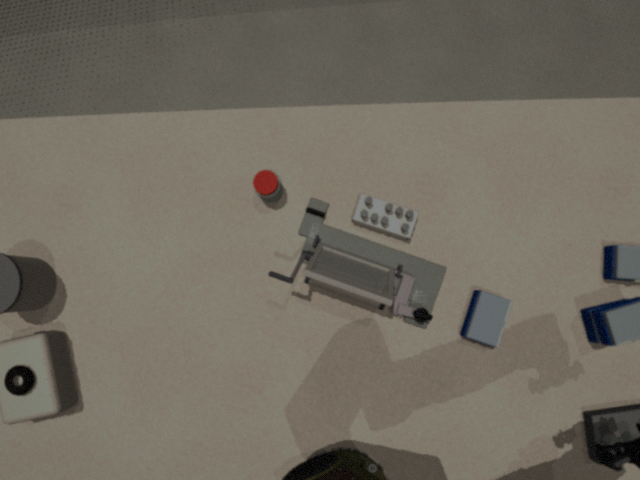

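Scene: stand around px (210–345, 240–300), knob at (220,248), kickstand toe at (348,203), jar (398,308), rack (276,320), tip box (162,266). Top: knob at (423,315), toe (280,276). I'll enlarge both.

Run:
```python
import cv2
a=cv2.imread("pics/top0.png")[170:350,240:520];cv2.imwrite("pics/topz.png",cv2.resize(cv2.convertScaleAbs(a,alpha=1.4),(784,504),interpolation=cv2.INTER_CUBIC))
a=cv2.imread("pics/scene0.png")[180:360,190:430];cv2.imwrite("pics/scenez.png",cv2.resize(cv2.convertScaleAbs(a,alpha=1.4),(800,600),interpolation=cv2.INTER_CUBIC))
```

```text
(no output)
```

View pics/topz.png

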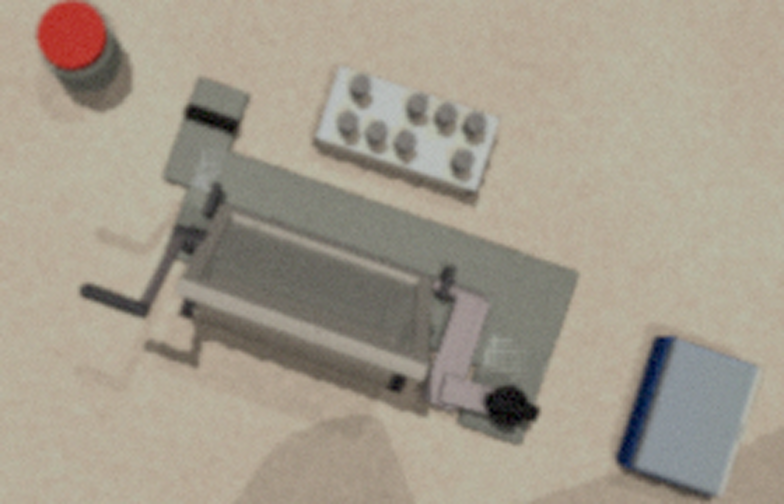

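View pics/scenez.png

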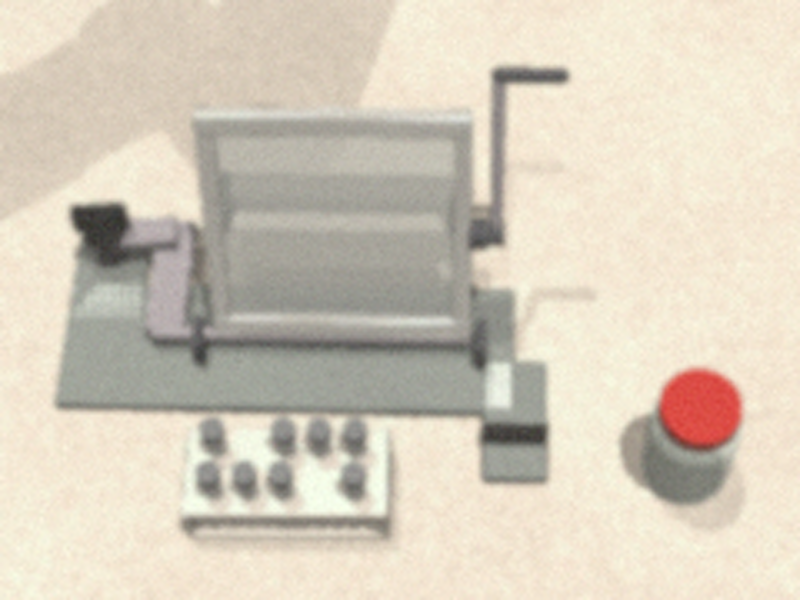

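```bash
cat > h.py <<'E'
import numpy as np,cv2
from scipy.spatial.transform import Rotation as R
CAM={"scene":(496.6612,321.6629,240.7839,-.0866,[1.1909,-.1672,1.1783],[.2237,.1642,.5521,.7862]),
"top":(515.4078,319.8405,248.6593,-.0451,[.5219,.0106,1.3167],[-.0348,.0173,.7159,-.6972])}
def ray(n,uv):
    f,cx,cy,k,p,q=CAM[n]
    x=cv2.undistortPoints(np.array([[uv]],float),np.array([[f,0,cx],[0,f,cy],[0,0,1]]),np.array([k,0,0,0,0.]))[0,0]
    d=R.from_quat(q).apply([x[0],-x[1],-1.]); return np.array(p),d/np.linalg.norm(d)
def wray(fr,st,uv):
    x=cv2.undistortPoints(np.array([[uv]],float),fr["camera_matrix"],np.array(fr["dist"]))[0,0]
    H=fr["hand_eye"]; r=R.from_quat(st["orientation"])
    d=r.apply(H[:3,:3]@[x[0],-x[1],-1.]); return st["ee_pos"]+r.apply(H[:3,3]),d/np.linalg.norm(d)
def onz(ry,z): p,d=ry; return p+d*(z-p[2])/d[2]
def tri(rays):
    A=np.zeros((3,3));b=np.zeros(3)
    for p,d in rays:
        M=np.eye(3)-np.outer(d,d);A+=M;b+=M@p
    x=np.linalg.solve(A,b); return x,[np.linalg.norm(np.cross(x-p,d)) for p,d in rays]
tz=lambda u,v:(240+u/2.8,170+v/2.8)
sz=lambda u,v:(190+u*.3,180+v*.3)
E
python3 - <<'E'
from h import *
np.set_printoptions(precision=4,suppress=True)
pts={"railL":((183,288),(472,118)),"railR":((430,370),(195,118)),"knobtop":((511,402),(99,213)),"toeout":((85,291),(565,75)),"toein":((147,309),(497,75))}
P={}
for k,(a,b) in pts.items():
    P[k],e=tri([ray("top",tz(*a)),ray("scene",sz(*b))]);print(k,P[k],np.array(e))
print("raillen",np.linalg.norm(P["railL"]-P["railR"]),"toelen",np.linalg.norm(P["toeout"]-P["toein"]))
for k,z,a in [("plate FR",.012,(577,270)),("plate FL",.012,(205,145)),("boxcorner1",.067,(672,337)),("b2",.067,(757,368)),("b3",.067,(718,495)),("b4",.067,(622,465)),("jar",.11,(72,36)),("rack nl",.0,(318,143)),("rack nr",0,(478,200))]:
    print(k,onz(ray("top",tz(*a)),z))
u=P["railL"]-P["railR"];yaw=np.arctan2(-u[0],u[1]);print("yaw",yaw)
ex=np.array([np.cos(yaw),np.sin(yaw),0]);ey=np.array([-np.sin(yaw),np.cos(yaw),0])
m=(P["railL"]+P["railR"])/2; O=m+.0763*ex;O[2]=0;print("O from rail",O)
print("knob->stand",[(P["knobtop"]-O)@ex,(P["knobtop"]-O)@ey])
for k in("toein","toeout"):print(k,[(P[k]-O)@ex,(P[k]-O)@ey])
E
```

```text
railL [0.5534 0.0717 0.2107] [0.0024 0.0024]
railR [ 0.486  -0.1147  0.2124] [0.0024 0.0024]
knobtop [ 0.4522 -0.2002  0.0796] [0. 0.]
toeout [0.5523 0.1439 0.2274] [0.0012 0.0012]
toein [0.5375 0.0973 0.2303] [0.0015 0.0015]
raillen 0.1982081508995889 toelen 0.049016010953789504
plate FR [ 0.565  -0.2757  0.012 ]
plate FL [0.6878 0.0568 0.012 ]
boxcorner1 [ 0.5033 -0.343   0.067 ]
b2 [ 0.4747 -0.415   0.067 ]
b3 [ 0.3675 -0.3764  0.067 ]
b4 [ 0.3953 -0.2953  0.067 ]
jar [0.7719 0.1642 0.11  ]
rack nl [ 0.6882 -0.0465  0.    ]
rack nr [ 0.6317 -0.1909  0.    ]
yaw -0.34681360927154636
O from rail [ 0.5914 -0.0475  0.    ]
knob->stand [np.float64(-0.07908390905699496), np.float64(-0.19096156821954058)]
toein [np.float64(-0.09994268557049094), np.float64(0.11781013769078155)]
toeout [np.float64(-0.10191520466183315), np.float64(0.1667012854143363)]
```

```bash
cat >> h.py <<'E'
np.set_printoptions(precision=4,suppress=True)
YAW=-.35
O=np.array([.5905,-.0465,0])
Rs=R.from_euler('z',YAW)
def W(x,y,z): return O+Rs.apply([x,y,z])
def tool(zs,xs):  # tool z and x directions in stand axes -> world quat
    z=np.array(zs,float);z/=np.linalg.norm(z);x=np.array(xs,float);x-=z*(x@z);x/=np.linalg.norm(x)
    return (Rs*R.from_matrix(np.c_[x,np.cross(z,x),z])).as_quat()
E
python3 - <<'E'
from h import *
from cell import robot
K=np.array([.4522,-.2010])
q=tool([0,0,-1],[0,-1,0])
for a in (0,1.4):
    print(robot.solve_ik([*K,.16],tool([0,0,-1],[np.sin(a),-np.cos(a),0])))
robot.move_pose([*K,.16],q)
s=robot.read_state();f=robot.grab_frame("wrist")
print(s["clock"],s["ee_pos"])
import pickle;pickle.dump((s,f),open("w1.pkl","wb"))
cv2.imwrite("pics/w1.png",f["img"][:,:,::-1])
E
```

```text
[-0.4183  0.16   -0.4115  0.9993  0.     -1.6391]
[-0.4183  0.16   -0.4115  0.9993  0.     -3.0391]
2.8583 [ 0.4522 -0.2013  0.1601]
```

View pics/w1.png

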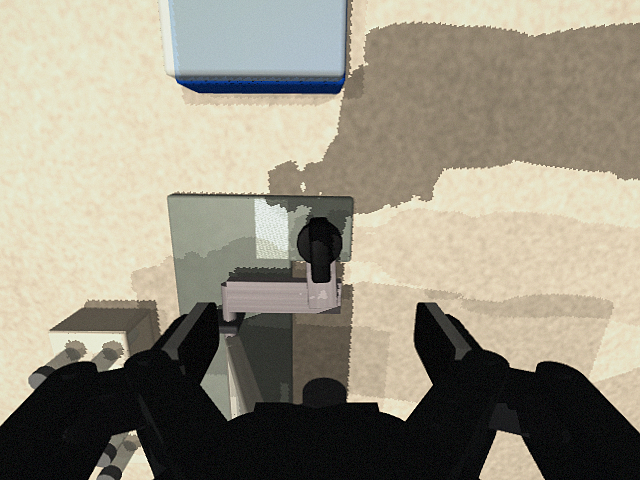

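Wrist view: the bar grip runs from (319,218) to (322,282), the tongue lies under it toward the frame, and the plate's edge is level at row 196, so yaw is consistent.

Run:
```python
from h import *
import pickle
s,f=pickle.load(open("w1.pkl","rb"))
def st(p): return Rs.inv().apply(p-O)
a=onz(wray(f,s,(318.5,219)),.083);b=onz(wray(f,s,(321,281)),.083)
print(a,b,np.linalg.norm(a-b),"mid",(a+b)/2,"stand",st(a),st(b))
for uv in((170,196),(352,196),(170,240)):print(st(onz(wray(f,s,uv),.012)))
g=cv2.cvtColor(f["img"],cv2.COLOR_RGB2GRAY)
cv2.imwrite("pics/w1z.png",cv2.resize(cv2.convertScaleAbs(f["img"][190:330,240:400,::-1],alpha=2.5,beta=20),(640,560),interpolation=cv2.INTER_CUBIC))
```

```text
[ 0.4419 -0.2264  0.083 ] [ 0.4555 -0.1837  0.083 ] 0.04476302881116118 mid [ 0.4487 -0.2051  0.083 ] stand [-0.0779 -0.2199  0.083 ] [-0.0797 -0.1752  0.083 ]
[ 0.0514 -0.226   0.012 ]
[-0.1076 -0.2256  0.012 ]
[ 0.0563 -0.1861  0.012 ]
```

View pics/w1z.png

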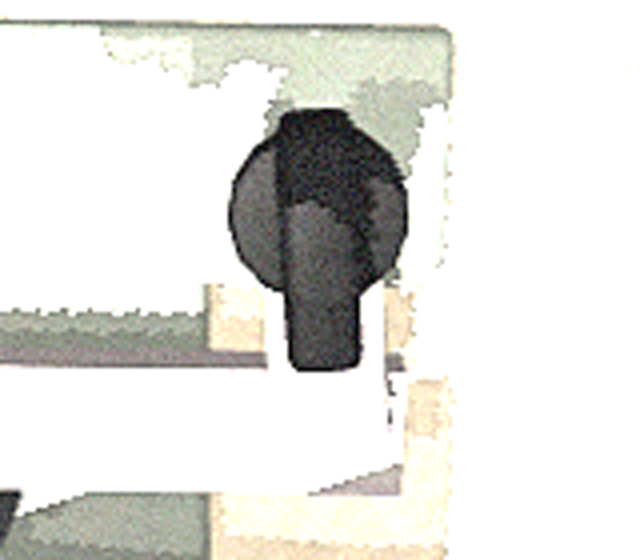

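Run:
```python
from h import *
from cell import robot
K=[.4489,-.2048]
a=.04
q=tool([0,0,-1],[np.sin(a),-np.cos(a),0])
robot.move_gripper(.045)
robot.move_pose([*K,.10],q)
print(robot.move_linear([*K,.0615],feed=.08,force_limit=12), robot.read_state()["ee_pos"])
robot.move_gripper(.0,30)
s=robot.read_state();print(s["clock"],s["gripper_width"],s["ft_force"],s["ft_torque"])
j=s["joint_pos"].copy(); j0=j[5]
for d in (.45,.9,1.34):
    jj=j.copy();jj[5]=j0-d;robot.set_joints(jj)
    s=robot.read_state();print(s["clock"],s["joint_pos"][5],s["gripper_width"],s["ft_force"],s["ft_torque"])
robot.move_gripper(.045)
robot.move_linear([*K,.16],feed=.12)
s=robot.read_state();f=robot.grab_frame("wrist");print(s["clock"])
cv2.imwrite("pics/w2.png",f["img"][:,:,::-1])
```

```text
False [ 0.4493 -0.2049  0.062 ]
4.7417 0.013246419496919702 [-2.451   1.0623  5.6271] [0.1492 0.5109 0.0576]
5.25 -2.1360663869649015 0.013345541262728787 [ 4.9628 -0.2065 -7.6461] [ 0.0192 -1.2711  0.0586]
5.7583 -2.5859889598882293 0.013436615590231042 [  8.9749   1.3087 -10.6269] [ 0.3051 -2.0267  0.0577]
6.2583 -3.0259339134564516 0.013259956959774104 [ 12.3364   4.295  -12.2247] [ 1.0083 -2.6205  0.0175]
7.6333
```

View pics/w2.png

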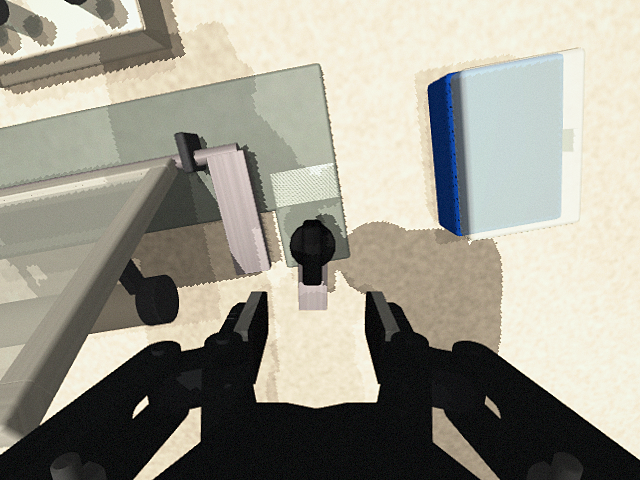

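Tongue now points back toward the robot, about 1.38 rad, well clear of the tab (end at (312,308)). Next, the kickstand.

Run:
```python
from h import *
from cell import robot
q=tool([0,0,-1],[-1,0,0])
print(Rs.inv().apply(np.array([.5434,.1195,0])-O))
st=robot.read_state()
robot.move_linear([.4489,-.2048,.30],feed=.2)
robot.move_gripper(0)
robot.move_pose(W(-.165,.141,.30),q)
robot.move_linear(W(-.165,.141,.215),feed=.15)
s=robot.read_state();f=robot.grab_frame("wrist");print(s["clock"],s["ee_pos"],s["ft_force"])
cv2.imwrite("pics/w3.png",f["img"][:,:,::-1])
f=robot.grab_frame("scene");cv2.imwrite("pics/s3.png",cv2.resize(f["img"][150:360,190:430,::-1],(685,600),interpolation=cv2.INTER_CUBIC))
```

```text
[-0.1012  0.1398  0.    ]
12.8167 [0.4843 0.1426 0.2157] [ 0.1565 -0.3679 -0.3484]
```

View pics/w3.png

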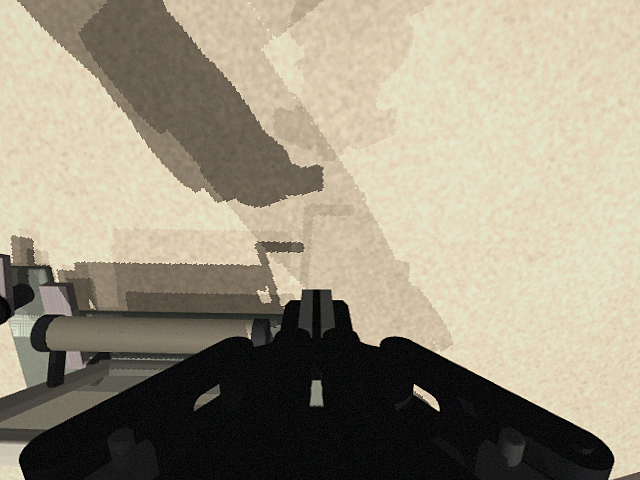

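View pics/s3.png

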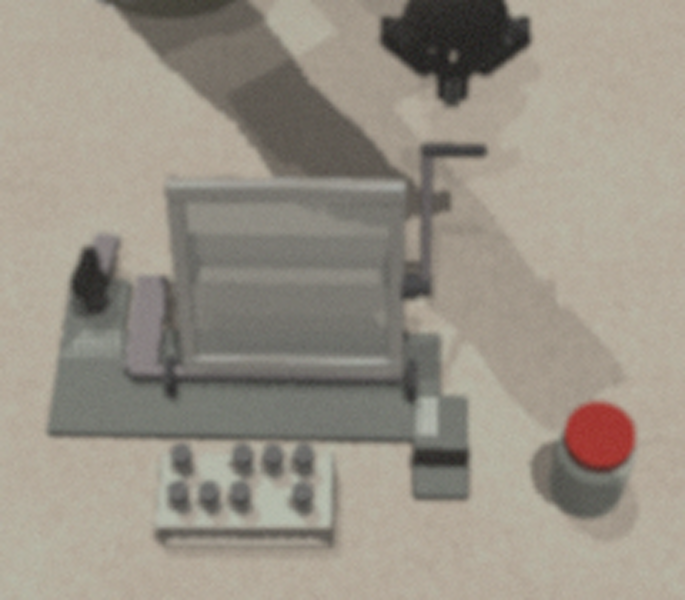

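Fingertips (452,100) line up with the middle of the toe (428–486,150) in the crop. Pushing.

Run:
```python
from h import *
from cell import robot
for x in (-.125,-.08,-.05,-.025):
    r=robot.move_linear(W(x,.141,.215),feed=.09,force_limit=15)
    s=robot.read_state();print(x,r,s["clock"],s["ft_force"])
    if r:break
robot.sleep(.3)
f=robot.grab_frame("scene");cv2.imwrite("pics/s4.png",cv2.resize(f["img"][150:360,190:430,::-1],(685,600),interpolation=cv2.INTER_CUBIC))
```

```text
-0.125 False 13.5083 [-0.0899  0.6932  0.3443]
-0.08 False 14.1583 [ 0.1331  0.1185 -0.2867]
-0.05 False 14.6417 [-0.3989 -0.7851  0.4513]
-0.025 False 15.0667 [-0.2107  0.3912 -0.8032]
```

View pics/s4.png

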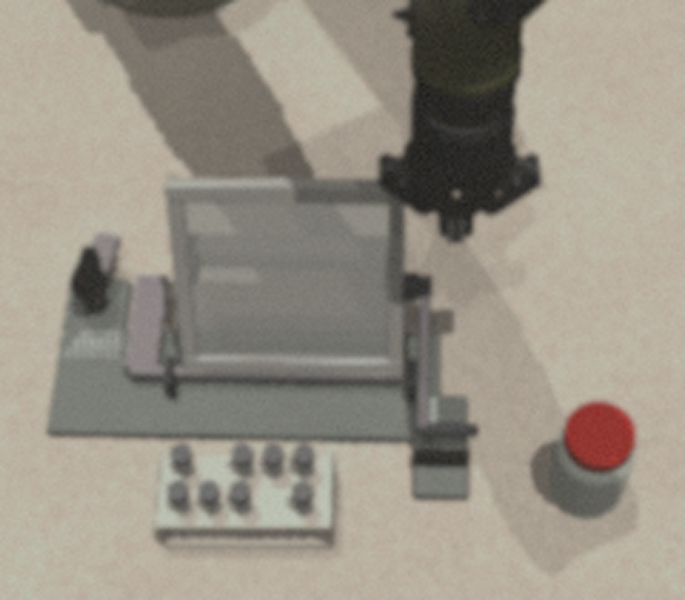

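Run:
```python
from h import *
def proj(n,P):
    f,cx,cy,k,p,q=CAM[n]
    c=R.from_quat(q).inv().apply(np.array(P)-p);c=c*[1,-1,-1]
    return cv2.projectPoints(c[None],np.zeros(3),np.zeros(3),np.array([[f,0,cx],[0,f,cy],[0,0,1]]),np.array([k,0,0,0,0.]))[0][0,0]
for a in (2.5,2.65,2.8,2.9):
    t=a-.55
    for dy in(0,.026):
        p=proj("scene",W(-.0389+.127*np.sin(t),.141+dy,.1221+.127*np.cos(t)));print(a,(p-[190,150])*2.856)
# plan rail
for th in (0,.2,.4):
    d=np.array([np.sin(.4-th),0,-np.cos(.4-th)]); print(th,[ (W(*(np.array([0,0,.03])-d*.196))+Rs.apply(d*.019))])
```

```text
2.5 [451.2851 426.0229]
2.5 [481.6419 426.026 ]
2.65 [450.416  425.8233]
2.65 [480.3072 425.8269]
2.8 [449.5721 422.3976]
2.8 [479.0108 422.4014]
2.9 [449.0318 418.4265]
2.9 [478.1808 418.4303]
0 [array([ 0.5258, -0.0229,  0.193 ])]
0.2 [array([ 0.5575, -0.0344,  0.2035])]
0.4 [array([ 0.5905, -0.0465,  0.207 ])]
```

```bash
cat >> h.py <<'E'
def railpose(th,r):  # TCP at radial r from axle, frame angle th
    d=np.array([np.sin(.4-th),0,-np.cos(.4-th)])
    return W(*(np.array([0,0,.03])-d*r)), tool(d,[0,1,0])
E
python3 - <<'E'
from h import *
from cell import robot
robot.move_linear(W(-.04,.141,.33),feed=.2)
robot.move_gripper(.06)
p,q=railpose(0,.275)
robot.move_pose(p,q)
s=robot.read_state();f=robot.grab_frame("wrist");print(s["clock"],s["ee_pos"],p,s["joint_pos"])
import pickle;pickle.dump((s,f),open("w5.pkl","wb"))
cv2.imwrite("pics/w5.png",f["img"][:,:,::-1])
f=robot.grab_frame("top");cv2.imwrite("pics/t5.png",cv2.resize(cv2.convertScaleAbs(f["img"][170:350,240:520,::-1],alpha=1.4),(784,504),interpolation=cv2.INTER_CUBIC))
E
```

```text
18.0667 [ 0.4905 -0.0096  0.2839] [ 0.4899 -0.0098  0.2833] [ 0.0931 -0.2261 -0.5742  0.857  -0.1675  1.982 ]
```

View pics/w5.png

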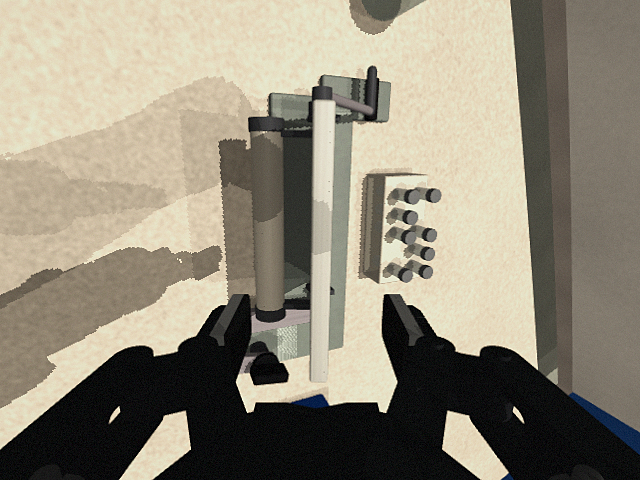

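View pics/t5.png

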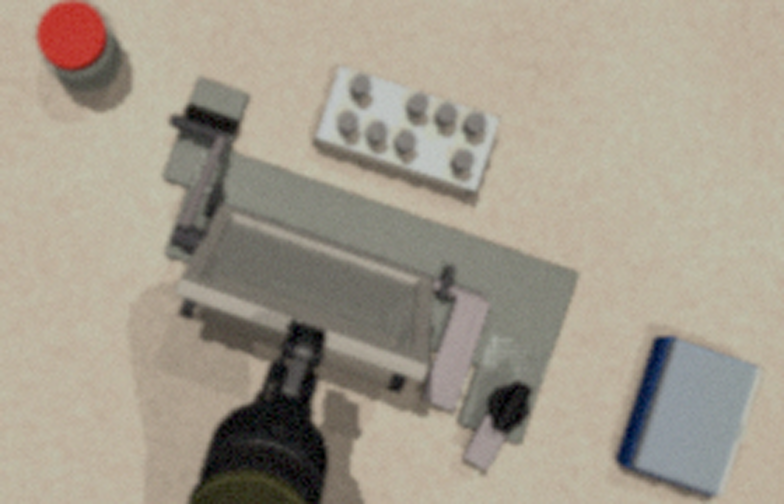

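Run:
```python
from h import *
S=lambda u,v:(190+u/2.854,150+v/2.857)
x,e=tri([ray("top",tz(176,122)),ray("scene",S(475,430))]);s=Rs.inv().apply(x-O);print(s,e)
for rr in(0,):
    print("angle",np.arctan2(s[0]+.0389,s[2]-.1221)+.55,"len",np.hypot(s[0]+.0389,s[2]-.1221))
import pickle
st,f=pickle.load(open("w5.pkl","rb"))
# rail top face plane at radial 205 in the panel frame
d=Rs.apply([np.sin(.4),0,-np.cos(.4)]);P0=O+np.array([0,0,.03])-d*.205
for uv in((321,100),(319,378)):
    p,v=wray(f,st,uv);X=p+v*((P0-p)@d)/(v@d);ss=Rs.inv().apply(X-O);n=np.array([np.cos(.4),0,np.sin(.4)]);print(ss,"offset normal",(ss-[0,0,.03])@n)
```

```text
[0.0647 0.1619 0.0366] [np.float64(0.0020370566672834193), np.float64(0.0020370566672834843)]
angle 2.8108161813140082 len 0.13430044762499807
[-0.076   0.099   0.2204] offset normal 0.004162779910456406
[-0.0767 -0.0949  0.2202] offset normal 0.003435299703641158
```

Kickstand measures 2.81 rad, so it is on its stop. The frame is still leaned back. The wrist camera puts the rail about 3–4 mm further out than modelled, so I'm correcting for that, then gripping and raising.

```bash
cat >> h.py <<'E'
O=O+Rs.apply([.0027,0,0])
E
python3 - <<'E'
from h import *
from cell import robot
p,q=railpose(0,.225);robot.move_linear(p,q,feed=.12)
p,q=railpose(0,.178);r=robot.move_linear(p,q,feed=.08,force_limit=12)
print("hit",r)
if not r:
    robot.move_gripper(0,45)
s=robot.read_state();print(s["clock"],s["ee_pos"],p,s["gripper_width"],s["ft_force"],s["ft_torque"])
f=robot.grab_frame("wrist");cv2.imwrite("pics/w6.png",f["img"][:,:,::-1])
E
```

```text
hit False
19.9583 [ 0.5289 -0.0239  0.195 ] [ 0.5279 -0.0237  0.1939] 0.01322591356036302 [ 1.2365 -1.2442  3.1719] [ 0.0097 -0.0405 -0.4249]
```

View pics/w6.png

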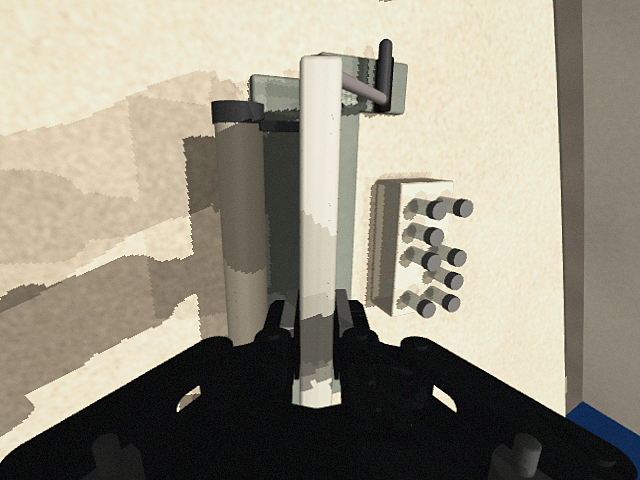

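Rail (column ~320) is squarely between the fingers at 13 mm width. Raising along the arc about the axle.

Run:
```python
from h import *
from cell import robot
for th in (.07,.14,.21,.28,.34,.38,.395):
    p,q=railpose(th,.178);r=robot.move_linear(p,q,feed=.05,force_limit=40)
    s=robot.read_state();print(th,r,round(s["clock"],2),s["ee_pos"]-p,s["gripper_width"],s["ft_force"],s["ft_torque"])
    if r or np.linalg.norm(s["ft_force"])>60:break
f=robot.grab_frame("wrist");cv2.imwrite("pics/w7.png",f["img"][:,:,::-1])
f=robot.grab_frame("scene");cv2.imwrite("pics/s7.png",cv2.resize(f["img"][150:360,190:430,::-1],(685,600),interpolation=cv2.INTER_CUBIC))
f=robot.grab_frame("top");cv2.imwrite("pics/t7.png",cv2.resize(cv2.convertScaleAbs(f["img"][170:350,240:520,::-1],alpha=1.4),(784,504),interpolation=cv2.INTER_CUBIC))
```

```text
0.07 False 20.41 [ 0.0003 -0.0002  0.0008] 0.013369294624462345 [-6.8537  0.7066 11.105 ] [ 0.1167  0.6293 -0.4587]
0.14 False 20.81 [ 0.0003 -0.0004  0.0008] 0.013068622517441642 [-5.4429 -1.2387 11.2161] [-0.1362  0.6882 -0.5261]
0.21 False 21.21 [ 0.0004 -0.0007  0.001 ] 0.013182291821032338 [-5.9267 -2.4983 11.1524] [-0.3028  0.6308 -0.5318]
0.28 False 21.61 [ 0.0004 -0.0009  0.001 ] 0.013030074581921104 [-3.1814 -2.3762 11.698 ] [-0.5326  0.5624 -0.5775]
0.34 False 21.98 [ 0.0005 -0.0012  0.0011] 0.013535123189425813 [-3.7617 -3.5691 11.672 ] [-0.6087  0.5973 -0.4739]
0.38 False 22.27 [ 0.0005 -0.0013  0.0011] 0.013401252397999799 [-2.1183 -4.4555 13.261 ] [-0.7331  0.5993 -0.4769]
0.395 False 22.52 [ 0.0003 -0.0013  0.0011] 0.013553759302400444 [-3.6181 -4.4066 10.8917] [-0.7537  0.415  -0.4714]
```

View pics/s7.png

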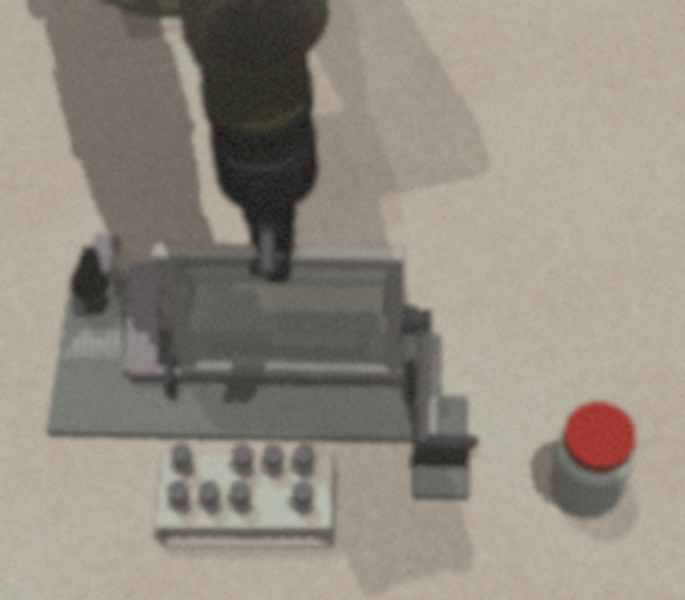

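View pics/t7.png

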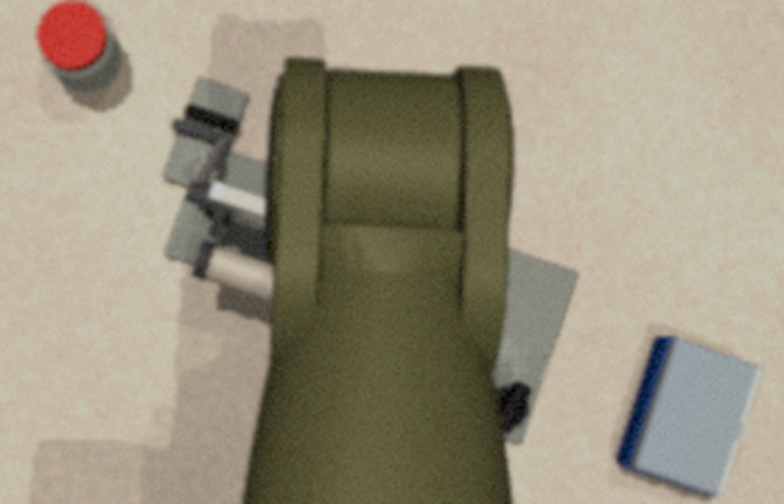

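View pics/w7.png

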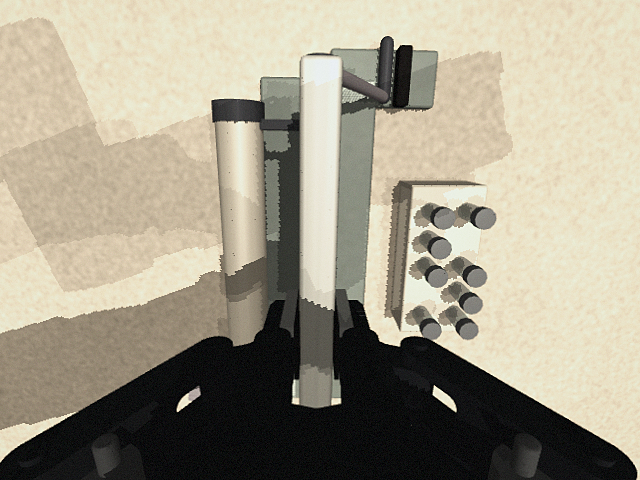

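The frame is upright. The fingers still hold the rail, the kickstand is down at scene crop (447,445), and the bystanders haven't moved. Next I'll check the angle from the rail's +y end.

Run:
```python
from h import *
from cell import robot
S=lambda u,v:(190+u/2.854,150+v/2.857)
x,e=tri([ray("top",tz(212,188)),ray("scene",S(404,253))]);s=Rs.inv().apply(x-O);print(s,e,"theta",.4+np.arctan2(s[0],s[2]-.03))
st=robot.read_state();z=R.from_quat(st["orientation"]).apply([0,0,1]);zs=Rs.inv().apply(z)
print("tool tilt theta",.4-np.arctan2(zs[0],-zs[2]),"tcp stand",Rs.inv().apply(st["ee_pos"]-O),st["clock"],st["gripper_width"],abs(st["qvel"]).max())
```

```text
[0.0003 0.0991 0.2316] [np.float64(0.0010242448221067695), np.float64(0.0010242448221067409)] theta 0.401631619589812
tool tilt theta 0.39264515000102207 tcp stand [-0.0004 -0.0011  0.2091] 22.6667 0.01339590544590886 0.0022106564698153143
```

Both checks agree on about 0.40 rad, so I'm handing in.

Run:
```python
from cell import robot
robot.sleep(.3);s=robot.read_state();print(s["clock"],s["gripper_width"],s["ft_force"])
robot.hand_in()
```

```text
22.9667 0.012896406806359118 [-2.26785422 -5.0771332  11.06894756]
the job is handed in; nothing more can be done
```

I loosened the clamp knob, flipped the kickstand down onto its stop, then raised the shield frame. I handed in at about 23 s with the gripper still holding the frame upright. No verdict comes back, so these are my own last checks:

- **Knob:** turned to about 1.38 rad (from 0.04). The wrist picture shows the tongue clear of the tab.
- **Kickstand:** before the lift it measured 2.81 rad from two views, with the frame still leaning back. The pictures after the lift show it still down and well away from the gripper.
- **Frame:** the rail's end gave 0.402 rad and the tool's tilt 0.393 rad, so the two agree within 0.01. The rail had not slipped in the fingers, and the width held at about 13 mm.
- **Forces:** the wrist force stayed under about 17 N at every reading.
- **Bystanders:** they looked unmoved by eye in the final views.

Two measurements disagreed slightly. The wrist camera put the rail 3–4 mm further from the robot than the fixed cameras did, so I shifted the model 2.7 mm before gripping. The kickstand's toe came out 134 mm from the pivot instead of 127 mm, which I put down to pixel error.

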